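# Pack the matching chime bar and close its box

## Robot

A 6-joint arm with a two-finger parallel gripper is mounted at the origin on a cart in front of the work surface, level with it; the furniture and walls round the work are solid. World frame = base frame: x ahead of the robot, y to its left, z up, the work surface at z = 0. Lengths are in mm, angles in rad, forces in N, time in s.
With the tool pointing down it reaches from about 325 to 900 mm from the base axis. Payload 6.1 kg.
Tool frame: the origin (TCP) lies at the very end of the fingers, on their centre line; the grasp point (between the pads) lies 19 mm behind it; z points along the fingers, y is the line along which they close (so a half turn about z gives the same grasp; the last joint's range is limited). The gripper opens to 85 mm and grips with 20 to 120 N. Pads are 22 mm wide; open, the fingers measure 114 mm over their backs; the gripper's body (76 mm by 85 mm) begins 54 mm behind the grasp point. The pads swing forward as they close: fully open they stand 13 mm farther back than shut.
Start: joints at [-1.233, 0.22, 1.526, -0, 1.395, -0.126], TCP at [279.586, -558.97, 231.3] pointing down, gripper open.
Joint ranges: [-2.98, 2.98], [-0.91, 2.08], [0.09, 2.57], [-1.24, 4.39], [0.2, 2.65], [-2.68, 2.68]. Speed limits (rad/s): [2.57, 2.57, 3.01, 3.14, 3.14, 3.14].

## Interface

Orientations are given as a rotation vector (axis times angle).
In Python, from plant import bot, grab_frame, close_job, find_in, masks_of, place_of gives the robot as it stands.
- The arm moves only by the tool carry_out, never from a script. Its argument "moves" is one flat list of numbers, 5 for each row, row after row: the shift along the tool's x, y, z in mm, then the turn about the tool's z in degrees, then the closure, from 0 (fully open) to 1 (shut). A call has 1 to 12 rows; each row is the pose to reach, as a shift and turn from the pose commanded when the call began, along the tool's axes at that moment; what a row does not reach only later rows make up. A row lasts 1/8 s, in which the tool goes at most 62.5 mm and 10.7 degrees, less where a joint would pass 70% of its speed; a pose out of reach is approached as far as the arm can. A call with a gripper value outside its range is refused whole. The fingers move at their own pace and stop on an object; "force" is the grip in N (left out, the last holds). Time passes only in rows, so rows that repeat a pose let the fingers close. It gives the time, the measured TCP pose, the force, the opening and the grip force at its end, in the units of the state.
- bot.sense(): the state, without advancing time (a new reading comes with each control period).
- grab_frame(name): name is "scene" or "top" or "wrist"; returns a dict with "color" (400x640x3 uint8, red, green, blue), "depth" (400x640 float32, mm along the optical axis (not along the pixel's ray), 0 where there is no reading), "fx", "fy", "cx", "cy" (pixels), "dist" ([k1, k2, p1, p2, k3] as OpenCV has them; the pictures are not rectified), "R" (3x3) and "t" (3): a world point X has camera coordinates R X + t. Camera axes: x right, y down, z forward; pixel columns grow to the right and rows downward; lengths in mm; the calibration is good to about 2 mm. A picture is of the moment at which its call begins.
- close_job(): hands the job in; it is judged then, once.
Trained networks look in the newest picture that a camera, given by its name, has taken for a name from the list of things; names that differ only in an ending like _2 or _b are one class to them, and where a whole thing is asked for, a point or a joint stands for the part that bears it (a point fixed in the world has none). Each returns a list of dicts, best first, with "score" (0 to 1); they miss things now and then, are a little off and sometimes report something else, mostly with a low value. They report only what shows in the picture. A call takes as long as a camera call.
- find_in(camera, query): "extent" ([centre column, centre row, width, height] in pixels, round what is visible of it).
- masks_of(camera, query): "region" (400x640 bool, what is visible of it) and "extent" ([centre column, centre row, width, height] in pixels, round what is visible of it).
- place_of(camera, query): "xy" ([column, row] in pixels: a listed point, or the origin of a listed thing).
The state is a dict: "t": time; "qpos": joint angles; "qvel": joint speeds; "joint_efforts": joint torques, N m; "position": TCP position; "tcp_rot": TCP orientation; "force": force on the tool from outside, world axes, zero at the start; "torque": the same for the moment, N m; "opening": opening from 0.0 (shut) to 1.0 (fully open); "grip_force": force on a finger pad.
Only numpy, scipy, OpenCV 4.12 (cv2) and the standard library are available. Lean on these libraries where they do the work, as an engineer would, in place of code of your own. Each camera call takes 0.05 s, during which the arm holds its last target. There are 200 camera calls.

## Task

The small cardboard box already holds one chime bar of a pair. Of the three loose bars on the left, find its twin, the one of the same length, and slide it in through the open front of the box until it lies wholly inside, beside and parallel to the first; then fold in the two side flaps, and after them fold the lid all the way down. Leave the other bars and the blue tin where they are.

Things in the scene. Friction and masses are not known exactly. Their poses are not given: they have to be found in the camera images.
- bar_box: Brown cardboard box, fixed, 86 x 182 mm, walls 40 mm high, 3 mm thick, inside 80 (x) x 176 mm (y); open above while the lid is up. Origin at the centre of its underside; x from the open front (x = -41.5 mm, no sill) to the back wall (inner face x = +40 mm), y to its left. Side flaps hinge at the front ends of the side walls, the lid along the back wall's top.
- loose_short: One of the three loose bars lying on the left of the worktop. Chime bar: wooden block with a silvery plate on top, 110 mm long, 34 wide, 23.5 high (two bars each of 110, 130, 150 mm, otherwise alike); origin at the centre of its underside, y along its length.
- loose_medium: One of the three loose bars lying on the left of the worktop. Chime bar: wooden block with a silvery plate on top, 130 mm long, 34 wide, 23.5 high (two bars each of 110, 130, 150 mm, otherwise alike); origin at the centre of its underside, y along its length.
- loose_long: One of the three loose bars lying on the left of the worktop. Chime bar: wooden block with a silvery plate on top, 150 mm long, 34 wide, 23.5 high (two bars each of 110, 130, 150 mm, otherwise alike); origin at the centre of its underside, y along its length.
- first_short: One of the three first bars: any one of them lies in the back half of the box, along the box's y, the other two behind the box. Chime bar: wooden block with a silvery plate on top, 110 mm long, 34 wide, 23.5 high (two bars each of 110, 130, 150 mm, otherwise alike); origin at the centre of its underside, y along its length.
- first_medium: One of the three first bars: any one of them lies in the back half of the box, along the box's y, the other two behind the box. Chime bar: wooden block with a silvery plate on top, 130 mm long, 34 wide, 23.5 high (two bars each of 110, 130, 150 mm, otherwise alike); origin at the centre of its underside, y along its length.
- first_long: One of the three first bars: any one of them lies in the back half of the box, along the box's y, the other two behind the box. Chime bar: wooden block with a silvery plate on top, 150 mm long, 34 wide, 23.5 high (two bars each of 110, 130, 150 mm, otherwise alike); origin at the centre of its underside, y along its length.
- flap_left (a joint): Hinge of the left (box +y) side flap, rad: 0 = folded in across the box's front (shut), about 1.57 = pointing straight out of the front, more = splayed outwards; at most 2.3. Upright axis at box x = -43 mm, y = +89.5 mm; flap 51.5 mm long, 3 thick, 3 to 37 mm above the worktop; stays where left.
- flap_left_edge (a point): Middle of the free edge of the left (box +y) side flap, 20 mm above the worktop.
- flap_right (a joint): Hinge of the right (box -y) side flap, rad: 0 = folded in across the box's front (shut), about 1.57 = pointing straight out of the front, more = splayed outwards; at most 2.3. Upright axis at box x = -43 mm, y = -89.5 mm; flap 51.5 mm long, 3 thick, 3 to 37 mm above the worktop; stays where left.
- flap_right_edge (a point): Middle of the free edge of the right (box -y) side flap, 20 mm above the worktop.
- box_lid (a joint): Hinge of the box's lid, rad: 0 = lying shut on the box, 1.57 = standing upright; at most 2.0. Axis along box y at box x = +43 mm, height 41.5 mm; the lid is 94 mm from hinge to free edge, 184 mm wide, 3 mm thick, with an 18 mm lip at the free edge square to it, which hangs down in front of the flaps when shut. It stays where it is left.
- box_lid_edge (a point): Middle of the lid's free edge, 94 mm from the hinge.
- pick_tin: Bystander: blue flat tin 63 x 94 x 21 mm; origin at the centre of its underside.

How it is judged (in metres and radians):
On the way, in this order (a step that is already met when the one before it is completed fails the run):
1. the loose bar of the same length as the bar in the box lies wholly inside, beside it (((x of first_short in the frame of bar_box between 0 and 0.03 m and y of first_short in the frame of bar_box between -0.04 and 0.04 m and height (world z) of each of first_short, loose_short below 0.008 m and angle between the y axis of each of first_short, loose_short and the y axis of bar_box, either way round below 0.2 rad and x of loose_short in the frame of bar_box between -0.026 and 0 m and y of loose_short in the frame of bar_box between -0.04 and 0.04 m) or (x of first_medium in the frame of bar_box between 0 and 0.03 m and y of first_medium in the frame of bar_box between -0.04 and 0.04 m and height (world z) of each of first_medium, loose_medium below 0.008 m and angle between the y axis of each of first_medium, loose_medium and the y axis of bar_box, either way round below 0.2 rad and x of loose_medium in the frame of bar_box between -0.026 and 0 m and y of loose_medium in the frame of bar_box between -0.04 and 0.04 m) or (x of first_long in the frame of bar_box between 0 and 0.03 m and y of first_long in the frame of bar_box between -0.04 and 0.04 m and height (world z) of each of first_long, loose_long below 0.008 m and angle between the y axis of each of first_long, loose_long and the y axis of bar_box, either way round below 0.2 rad and x of loose_long in the frame of bar_box between -0.026 and 0 m and y of loose_long in the frame of bar_box between -0.04 and 0.04 m))), for 0.2 s.
2. both side flaps are folded in (value of joint each of flap_left, flap_right below 0.2 rad), for 0.2 s.
3. the lid is folded down (value of joint box_lid below 0.12 rad), for 0.2 s.
At the end, for the whole second after the job is handed in: The twin rests flat inside: its centre in the front half, at most 26 mm before the box's centre, the first bar in the back half; both within 40 mm sideways and 0.2 rad of the box's y. Side flaps within 0.2 rad, lid within 0.12 rad of shut (all of step 2 and ((x of first_short in the frame of bar_box between 0 and 0.03 m and y of first_short in the frame of bar_box between -0.04 and 0.04 m and height (world z) of each of first_short, loose_short below 0.008 m and angle between the y axis of each of first_short, loose_short and the y axis of bar_box, either way round below 0.2 rad and x of loose_short in the frame of bar_box between -0.026 and 0 m and y of loose_short in the frame of bar_box between -0.04 and 0.04 m) or (x of first_medium in the frame of bar_box between 0 and 0.03 m and y of first_medium in the frame of bar_box between -0.04 and 0.04 m and height (world z) of each of first_medium, loose_medium below 0.008 m and angle between the y axis of each of first_medium, loose_medium and the y axis of bar_box, either way round below 0.2 rad and x of loose_medium in the frame of bar_box between -0.026 and 0 m and y of loose_medium in the frame of bar_box between -0.04 and 0.04 m) or (x of first_long in the frame of bar_box between 0 and 0.03 m and y of first_long in the frame of bar_box between -0.04 and 0.04 m and height (world z) of each of first_long, loose_long below 0.008 m and angle between the y axis of each of first_long, loose_long and the y axis of bar_box, either way round below 0.2 rad and x of loose_long in the frame of bar_box between -0.026 and 0 m and y of loose_long in the frame of bar_box between -0.04 and 0.04 m)) and ((horizontal distance between first_short and bar_box below 0.06 m and linear speed of loose_short below 0.02 m/s) or (horizontal distance between first_medium and bar_box below 0.06 m and linear speed of loose_medium below 0.02 m/s) or (horizontal distance between first_long and bar_box below 0.06 m and linear speed of loose_long below 0.02 m/s)) and value of joint box_lid below 0.12 rad); the robot touches nothing.
It fails at once if a loose bar that does not match the one in the box is moved more than 3 cm ((distance of loose_short from where it was at the start of the episode above 0.03 m and horizontal distance between first_short and bar_box above 0.08 m) or (distance of loose_medium from where it was at the start of the episode above 0.03 m and horizontal distance between first_medium and bar_box above 0.08 m) or (distance of loose_long from where it was at the start of the episode above 0.03 m and horizontal distance between first_long and bar_box above 0.08 m)).
It fails at once if one of the first bars is moved more than 3 cm (distance of any of first_short, first_medium, first_long from where it was at the start of the episode above 0.03 m).
It fails at once if the tin is moved more than 3 cm (distance of pick_tin from where it was at the start of the episode above 0.03 m).
It also fails if it takes over 72 s, if anything falls off the work surface, if the arm or the gripper's body presses on something with over 40 N, if the wrist force passes 120 N, or if a joint passes its speed limit or range.

## Working session

There is one attempt and no reset: what is moved stays moved. The work goes in short steps, Python scripts to look and compute and a tool call to move; the robot and the scene stay as the last step left them, time stands still between calls to the robot, and variables do not carry over. Pictures are saved under pics/ and viewed, at most 10 in all, crops included, and the job is handed in when it is done.

Besides the shell and the picture viewer there is one more tool, called after ">>>" by a JSON object that holds its "op" and its "data", one argument or row to a line. carry_out: Moves the arm, as the interface text tells. Its arguments: {"type":"object","properties":{"moves":{"type":"array"},"force":{"type":"number"}},"required":["moves"]}

```bash
ls; mkdir -p pics; cat > h.py <<'E'
import numpy as np, cv2
from plant import *
def cam(n):
    f=grab_frame(n); f['K']=np.array([[f['fx'],0,f['cx']],[0,f['fy'],f['cy']],[0,0,1]]); f['d']=np.array(f['dist'],float); return f
def cloud(f):
    h,w=f['depth'].shape
    uv=np.stack(np.meshgrid(np.arange(w),np.arange(h)),-1).reshape(-1,1,2).astype(np.float32)
    n=cv2.undistortPoints(uv,f['K'],f['d']).reshape(h,w,2)
    z=f['depth']
    c=np.dstack([n[...,0]*z,n[...,1]*z,z])
    P=(c-np.array(f['t']).reshape(3))@np.array(f['R'])
    P[z<=0]=np.nan
    return P
def save(f,name): cv2.imwrite('pics/'+name,f['color'][:,:,::-1])
E
python3 - <<'E'
from h import *
for n in ['top','scene']:
    f=cam(n); save(f,n+'0.png'); P=cloud(f)
    print(n,'cam pos',(-np.array(f['R']).T@np.array(f['t']).reshape(3)).round())
    for q in ['bar_box','loose_short','loose_medium','loose_long','first_short','first_medium','first_long','pick_tin','flap_left','flap_right','box_lid']:
        for r in masks_of(n,q)[:2]:
            m=r['region']; X=P[m]; X=X[~np.isnan(X[:,0])]
            X=X[X[:,2]>5]
            if len(X)<20: continue
            (c,s,a)=cv2.minAreaRect(X[:,:2].astype(np.float32))
            print(q,round(r['score'],2),np.round(r['extent']),'ctr',np.round(c),'size',np.round(s),round(a),'z',np.percentile(X[:,2],[5,50,95]).round())
print(bot.sense())
E
```

```text
pics
top cam pos [ 432.  -66. 1315.]
bar_box 0.72 [340. 201.  41.  15.] ctr [ 593. -104.] size [ 34. 109.] 5 z [14. 23. 28.]
bar_box 0.66 [348. 210.  77.  55.] ctr [ 552. -119.] size [127. 195.] 1 z [  6. 134. 139.]
loose_short 0.81 [243. 266.  43.  23.] ctr [404. 151.] size [ 34. 110.] 8 z [14. 23. 28.]
loose_medium 0.78 [251. 233.  49.  19.] ctr [501. 139.] size [127.  34.] 88 z [13. 22. 28.]
loose_long 0.79 [252. 195.  54.  12.] ctr [608. 136.] size [ 36. 145.] 5 z [14. 22. 27.]
loose_long 0.54 [243. 265.  42.  25.] ctr [404. 151.] size [ 34. 110.] 8 z [15. 23. 28.]
first_short 0.93 [339. 200.  41.  15.] ctr [ 593. -104.] size [ 33. 109.] 3 z [14. 23. 28.]
first_short 0.26 [344. 190.  74.  10.] ctr [ 603. -114.] size [ 20. 180.] 3 z [131. 135. 139.]
first_medium 0.64 [339. 134.  50.  13.] ctr [773. -99.] size [ 35. 127.] 3 z [13. 22. 28.]
first_long 0.85 [339. 154.  55.  13.] ctr [ 722. -102.] size [ 37. 148.] 2 z [12. 23. 28.]
pick_tin 0.86 [393. 289.  35.  34.] ctr [ 357. -247.] size [63. 95.] 22 z [18. 22. 27.]
pick_tin 0.34 [244. 266.  38.  20.] ctr [404. 151.] size [ 34. 108.
[... 1313 characters left out ...]
 136.]
{'t': 1.2, 'qpos': array([-1.23306961e+00,  2.20385085e-01,  1.52650017e+00,  1.15265211e-05,
        1.39469665e+00, -1.26101743e-01]), 'qvel': array([ 9.19608442e-05, -3.68609004e-05,  4.87983026e-04,  2.59608650e-04,
       -3.21256223e-04, -6.03336406e-04]), 'joint_efforts': array([ 5.58773518e-04, -4.96847248e+01, -3.89728653e+01, -3.30405346e-04,
        1.05164574e-03,  2.37979714e-05]), 'position': array([ 279.60703153, -558.96243811,  231.30880028]), 'tcp_rot': array([3.05747808e+00, 7.22061291e-01, 1.95101723e-05]), 'force': array([0.45151059, 0.43088198, 0.48774456]), 'torque': array([-0.01024021, -0.01583279, -0.00611768]), 'grip_force': 0.0, 'opening': 0.9970976743989322}
```

```bash
python3 - <<'E'
from h import *
f=cam('top'); s=cam('scene')
a=cv2.resize(f['color'][120:320,200:440],(720,600),interpolation=cv2.INTER_CUBIC); cv2.imwrite('pics/a.png',a[:,:,::-1])
a=cv2.resize(s['color'][120:390,250:500],(555,600)); cv2.imwrite('pics/b.png',a[:,:,::-1])
P=cloud(f)
def fit(n,cx,P,zlo,zhi,R):
    X=P.reshape(-1,3);m=(np.abs(X[:,0]-R[0])<R[2])&(np.abs(X[:,1]-R[1])<R[3])&(X[:,2]>zlo)&(X[:,2]<zhi)
    X=X[m]; c,s_,a=cv2.minAreaRect(X[:,:2].astype(np.float32)); print(n,c,s_,a,len(X))
for nm,g in (('top',P),('scene',cloud(s))):
    fit(nm+' box walls',0,g,33,43,(552,-116,80,140))
    fit(nm+' lid',0,g,60,160,(600,-116,60,140))
    fit(nm+' flapL',0,g,8,40,(495,-20,28,40))
    fit(nm+' flapR',0,g,8,40,(495,-210,28,40))
    fit(nm+' short',0,g,17,30,(404,152,40,70))
    X=g.reshape(-1,3)
    for y0 in (-205,-165,-114,-60,-25):
        m=(np.abs(X[:,1]-y0)<12)&(X[:,2]>60)&(X[:,0]>560)&(X[:,0]<640);print(y0,m.sum(),X[m].mean(0) if m.any() else '', np.nanmax(X[m][:,2]) if m.any() else '')
E
```

```text
top box walls (543.0250244140625, -103.57219696044922) (125.86769104003906, 222.1652374267578) 3.92146897315979 153
top lid (603.44677734375, -114.78978729248047) (20.1824951171875, 182.531005859375) 2.7125840187072754 589
top flapL (489.0570068359375, -12.13784408569336) (34.0110969543457, 62.4273796081543) 35.176475524902344 103
top flapR (505.2851257324219, -214.00668334960938) (35.98379135131836, 3.3820323944091797) 14.087345123291016 34
top short (403.6041259765625, 151.3640594482422) (33.3218879699707, 108.60151672363281) 7.402746200561523 426
-205 42 [ 606.60996367 -199.05806776  135.6334659 ] 141.83449600526734
-165 78 [ 606.48269363 -165.5192159   135.14978529] 140.73163738405052
-114 79 [ 603.14466298 -113.57787873  135.36908404] 141.150965401468
-60 80 [599.75657058 -59.62820567 135.28051099] 139.39332076754155
-25 48 [599.27224772 -30.0996299  134.89000976] 139.21939246411102
scene box walls (548.56689453125, -103.27281188964844) (139.4662322998047, 223.42750549316406) 3.5066466331481934 546
scene lid (604.8880615234375, -113.3703384399414) (23.281993865966797, 185.98699951171875) 2.435405969619751 1306
scene flapL (490.2374267578125, -10.808837890625) (35.97904968261719, 63.30485916137695) 37.35942077636719 269
scene flapR (504.3270568847656, -212.61996459960938) (38.22038650512695, 5.793695449829102) 12.344549179077148 158
scene short (404.20452880859375, 154.2545166015625) (33.28528594970703, 109.18278503417969) 8.42048454284668 998
-205 69 [ 612.97263138 -198.88027498  110.48181014] 136.353716496144
-165 149 [ 611.51041454 -165.0570318   108.76299216] 136.182254997079
-114 161 [ 608.64194486 -113.69518685  109.22406416] 137.0421598066313
-60 179 [606.15820153 -60.15570733 109.51900955] 136.7159135978596
-25 183 [606.20076511 -27.78101508 107.78370025] 137.04873138485982
```

View pics/a.png

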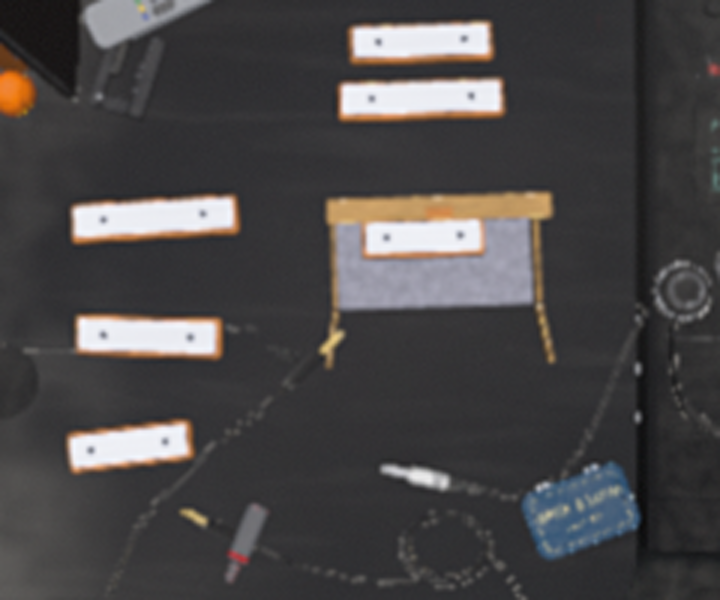

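View pics/b.png

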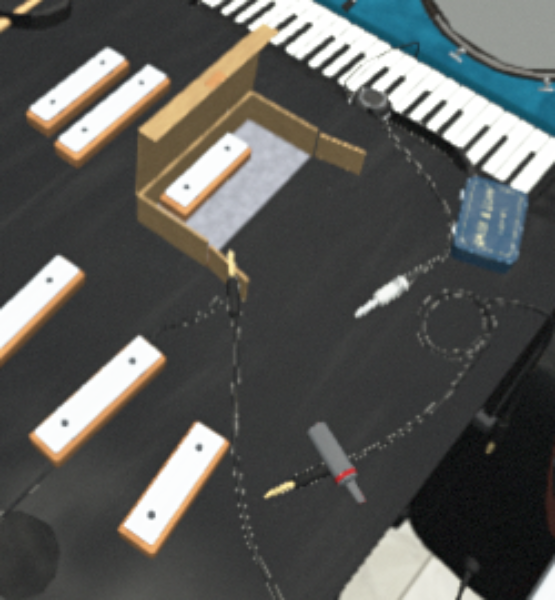

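```bash
python3 - <<'E'
from h import *
for nm in ('top','scene'):
    X=cloud(cam(nm)).reshape(-1,3)
    for side,y0 in (('L',-26),('R',-206)):
        m=(X[:,0]>530)&(X[:,0]<600)&(abs(X[:,1]-y0)<16)&(X[:,2]>34)&(X[:,2]<46)
        p=X[m]; k=np.polyfit(p[:,0],p[:,1],1); print(nm,side,m.sum(),'slope deg',np.degrees(k[0]),'y at 570',np.polyval(k,570),'x range',p[:,0].min(),p[:,0].max())
    m=(X[:,0]>470)&(X[:,0]<625)&(abs(X[:,1]+116)<85)&(X[:,2]<12)&(X[:,2]>-8)
    for q in ['flap_left_edge','flap_right_edge','bar_box','loose_short','first_short','box_lid_edge']:
        f=cam(nm); r=place_of(nm,q)[:1]
        if not r: continue
        u=np.array(r[0]['xy'],np.float32); n=cv2.undistortPoints(u.reshape(1,1,2),f['K'],f['d']).reshape(2)
        R=np.array(f['R']);c=-R.T@np.array(f['t']).reshape(3); d=R.T@np.array([*n,1])
        z={'f':20,'b':0,'l':0}[q[0]]; z=135 if 'lid' in q else 0 if 'first' in q else z
        print(q,round(r[0]['score'],2),(c+d*(z-c[2])/d[2]).round(1))
E
```

```text
top L 34 slope deg 3.0647327563196294 y at 570 -26.087442053280817 x range 531.4401365841102 598.0864315445449
top R 35 slope deg 2.9864072823904513 y at 570 -204.9285871643398 x range 532.5865185272928 597.9649663756867
flap_left_edge 0.59 [473.4 -28.6  20. ]
flap_right_edge 0.59 [ 485.4 -212.4   20. ]
bar_box 0.79 [ 578.9 -115.1    0. ]
loose_short 0.81 [421.3 156.8   0. ]
box_lid_edge 0.74 [ 616.6 -110.3  135. ]
scene L 84 slope deg 3.0030331659982927 y at 570 -24.93624873185418 x range 530.0658815556511 599.8076240714402
scene R 73 slope deg 3.180177142145972 y at 570 -204.0997017819132 x range 530.6131731915168 599.8437015376759
flap_left_edge 0.71 [476.5 -21.7  20. ]
flap_right_edge 0.71 [ 481.5 -219.7   20. ]
bar_box 0.57 [ 567.6 -119.1    0. ]
loose_short 0.77 [411.5 154.6   0. ]
first_short 0.91 [ 594.6 -111.3    0. ]
box_lid_edge 0.66 [535.6 -20.5 135. ]
```

```bash
cat > m.py <<'E'
import numpy as np
from scipy.spatial.transform import Rotation as Ro
from plant import bot
B=np.array([569.,-115.]);A=np.radians(3.0);ex=np.array([np.cos(A),np.sin(A)]);ey=np.array([-ex[1],ex[0]])
def bw(x,y,z): return np.r_[B+x*ex+y*ey,z]
def pose():
    s=bot.sense();R=Ro.from_rotvec(s['tcp_rot']).as_matrix();return np.array(s['position'],float),R
def rows(targets,n=None):
    p,R=pose(); yaw0=np.degrees(np.arctan2(R[1,0],R[0,0])); out=[]
    for (P,yaw) in targets:
        d=R.T@(np.array(P)-p); t=-((yaw-yaw0+180)%360-180); out.append([*d.round(0 if n is None else n),round(t,1)])
    print('at',p.round(1),round(yaw0,1))
    for o in out: print(o)
E
python3 - <<'E'
from m import *
rows([((404,152.8,120),98),((404,152.8,3),98)])
E
```

```text
at [ 279.6 -559.   231.3] 26.6
[np.float64(430.0), np.float64(-581.0), np.float64(111.0), np.float64(-71.4)]
[np.float64(430.0), np.float64(-581.0), np.float64(228.0), np.float64(-71.4)]
```

>>> {"op": "carry_out", "data": {
  "moves": [54,-73,14,-9,0.1,108,-145,28,-18,0.1,161,-218,42,-27,0.1,215,-290,56,-36,0.1,269,-363,70,-45,0.1,322,-436,84,-54,0.1,376,-508,98,-63,0.1,430,-581,111,-71.4,0.1,430,-581,111,-71.4,0.1,430,-581,111,-71.4,0.1,430,-581,111,-71.4,0.1,430,-581,111,-71.4,0.1],
  "force": 40
}}

```text
t: 4.1
position: [404.3, 155.6, 120.3]
tcp_rot: [2.059, 2.372, 0.001]
force: [0.6, -0.4, 0.7]
opening: 0.897
grip_force: 0.0
```

```bash
python3 - <<'E'
from m import *
rows([((404,152.8,40),98),((404,152.8,3),98)])
E
```

```text
at [404.3 155.6 120.3] 98.1
[np.float64(-3.0), np.float64(-1.0), np.float64(80.0), np.float64(0.1)]
[np.float64(-3.0), np.float64(-1.0), np.float64(117.0), np.float64(0.1)]
```

>>> {"op": "carry_out", "data": {
  "moves": [0,0,40,0,0.1,0,0,80,0,0.1,0,0,105,0,0.1,0,0,116,0,0.1,0,0,116,0,0.1,0,0,116,0,0.7,0,0,116,0,0.7,0,0,116,0,0.7,0,0,116,0,0.7,0,0,116,0,0.7,0,0,116,0,0.7],
  "force": 40
}}

```text
t: 5.48
position: [405.3, 153.2, 5.5]
tcp_rot: [2.061, 2.37, 0.003]
force: [-0.3, -0.3, 6.1]
opening: 0.38
grip_force: 40.7
```

```bash
python3 - <<'E'
from m import *
rows([((404,152.8,70),98),(bw(-110,0,70),93),(bw(-50,0,60),93),(bw(-50,0,4),93)])
E
```

```text
at [405.3 153.2   5.5] 98.0
[np.float64(-0.0), np.float64(-1.0), np.float64(-65.0), np.float64(-0.0)]
[np.float64(-279.0), np.float64(15.0), np.float64(-64.0), np.float64(5.0)]
[np.float64(-284.0), np.float64(75.0), np.float64(-54.0), np.float64(5.0)]
[np.float64(-284.0), np.float64(75.0), np.float64(2.0), np.float64(5.0)]
```

>>> {"op": "carry_out", "data": {
  "moves": [0,0,-15,0,0.7,0,0,-40,0,0.7,0,0,-70,0,0.7,-40,2,-70,2,0.7,-90,5,-70,4,0.7,-140,8,-70,5,0.7,-190,10,-70,5,0.7,-240,13,-70,5,0.7,-279,15,-70,5,0.7,-279,15,-70,5,0.7,-279,15,-70,5,0.7]
}}

```text
t: 6.85
position: [457.4, -120.8, 74.5]
tcp_rot: [-2.163, -2.277, -0.0]
force: [0.4, -0.3, -1.1]
opening: 0.384
grip_force: 40.3
```

```bash
python3 - <<'E'
from m import *
from h import *
rows([(bw(-50,0,60),93),(bw(-50,0,4),93)])
f=cam('scene'); a=cv2.resize(f['color'][100:300,280:500],(660,600)); cv2.imwrite('pics/c.png',a[:,:,::-1])
E
```

```text
at [ 457.4 -120.8   74.5] 92.9
[np.float64(-0.0), np.float64(62.0), np.float64(14.0), np.float64(-0.1)]
[np.float64(-0.0), np.float64(62.0), np.float64(70.0), np.float64(-0.1)]
```

View pics/c.png

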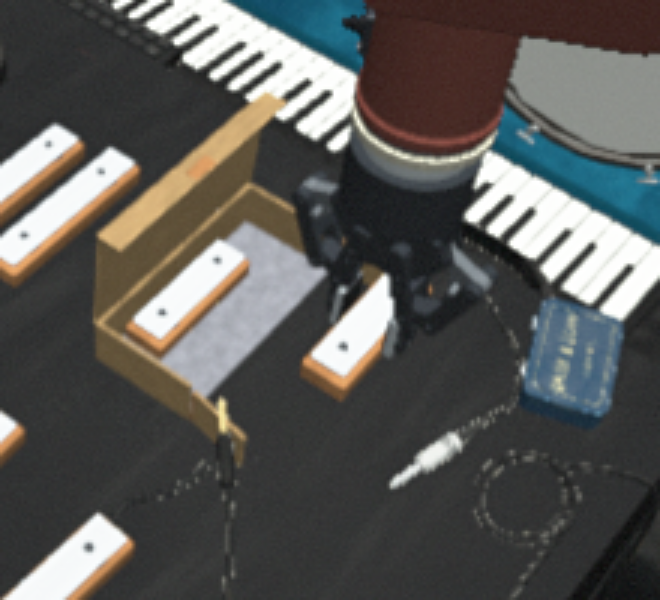

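>>> {"op": "carry_out", "data": {
  "moves": [0,30,0,0,0.7,0,60,15,0,0.7,0,60,40,0,0.7,0,60,60,0,0.7,0,60,68,0,0.7,0,60,69,0,0.7,0,60,69,0,0.7,0,60,69,0,0.4,0,60,69,0,0.4,0,60,69,0,0.4,0,60,40,0,0.4,0,60,10,0,0.4]
}}

```text
t: 8.4
position: [517.2, -118.0, 64.6]
tcp_rot: [-2.162, -2.277, 0.001]
force: [0.8, -0.1, 0.5]
opening: 0.601
grip_force: 0.0
```

```bash
python3 - <<'E'
from m import *
rows([(bw(-110,0,80),3),(bw(-110,0,6),3)])
E
```

```text
at [ 517.2 -118.    64.6] 93.0
[np.float64(0.0), np.float64(-58.0), np.float64(-15.0), np.float64(90.0)]
[np.float64(0.0), np.float64(-58.0), np.float64(59.0), np.float64(90.0)]
```

>>> {"op": "carry_out", "data": {
  "moves": [0,-20,-15,10,0.4,0,-40,-15,20,0.4,0,-58,-15,30,0.4,0,-58,-15,40,0.4,0,-58,-15,50,0.4,0,-58,-15,60,0.4,0,-58,-15,70,0.4,0,-58,-15,80,0.4,0,-58,-15,90,0.4,0,-58,10,90,0.4,0,-58,40,90,0.4,0,-58,58,90,0.4]
}}

```text
t: 9.9
position: [459.1, -120.8, 5.0]
tcp_rot: [-3.14, -0.081, 0.002]
force: [-0.0, 0.5, -0.4]
opening: 0.6
grip_force: 0.0
```

```bash
python3 - <<'E'
from m import *
from h import *
f=cam('scene'); a=cv2.resize(f['color'][100:300,280:500],(660,600)); cv2.imwrite('pics/d.png',a[:,:,::-1])
P=cloud(f)
for q in ('loose_short','first_short'):
  for r in masks_of('scene',q)[:2]:
    X=P[r['region']]; X=X[(X[:,2]>17)&(X[:,2]<30)]
    c,s,an=cv2.minAreaRect(X[:,:2].astype(np.float32)); d=np.array(c)-B; print(q,r['score'],'box',d@ex,d@ey,s,an)
rows([(bw(-43,0,6),3)])
E
```

```text
loose_short 0.77 box -52.95385463587832 3.857915551270091 (31.100566864013672, 104.85331726074219) 4.151976585388184
first_short 0.76 box 24.955133229708505 12.278609593740862 (29.137353897094727, 107.5315170288086) 3.6340537071228027
at [ 458.9 -120.8    5.6] 3.0
[np.float64(67.0), np.float64(-0.0), np.float64(-1.0), np.float64(-0.0)]
```

View pics/d.png

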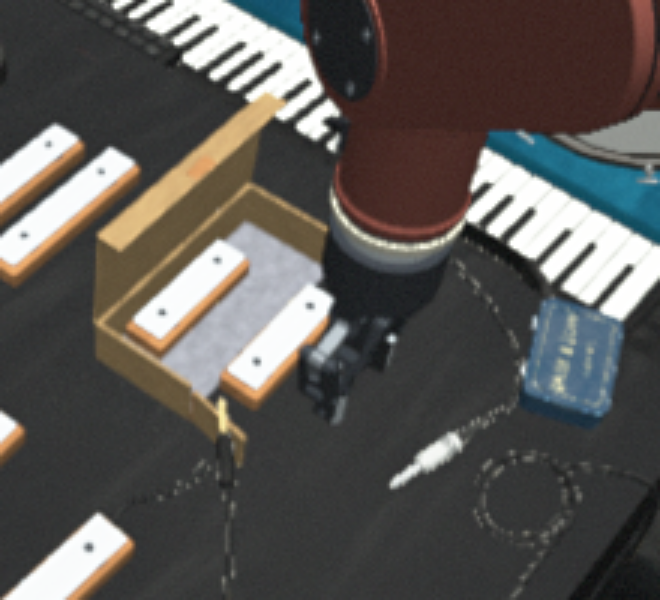

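>>> {"op": "carry_out", "data": {
  "moves": [15,0,0,0,0.4,25,0,0,0,0.4,31,0,0,0,0.4,37,0,0,0,0.4,43,0,0,0,0.4,49,0,0,0,0.4,54,0,0,0,0.4,58,0,0,0,0.4,62,0,0,0,0.4,65,0,0,0,0.4,65,0,0,0,0.4,65,0,0,0,0.4]
}}

```text
t: 11.55
position: [525.0, -117.8, 6.4]
tcp_rot: [3.14, 0.081, 0.001]
force: [-0.3, -0.1, -0.7]
opening: 0.6
grip_force: 0.0
```

```bash
cat > chk.py <<'E'
from m import *
from h import *
import sys
for n in sys.argv[1:]:
  f=cam(n)
  P=cloud(f)
  for q in ('loose_short','first_short'):
   for r in masks_of(n,q)[:1]:
    X=P[r['region']]; X=X[(X[:,2]>17)&(X[:,2]<30)]
    if len(X)<9: continue
    c,s,an=cv2.minAreaRect(X[:,:2].astype(np.float32)); d=np.array(c)-B; print(n,q,r['score'],'box',d@ex,d@ey,s,an)
E
python3 chk.py scene
```

```text
scene loose_short 0.73 box -220.49141513799347 -119.99395912102966 (60.546974182128906, 94.74280548095703) 22.770599365234375
scene first_short 0.73 box 24.721009315567542 11.320410414872844 (31.731107711791992, 104.25852966308594) 1.1941076517105103
```

>>> {"op": "carry_out", "data": {
  "moves": [-20,0,0,0,0.4,-50,0,-20,0,0.4,-80,0,-60,0,1,-100,0,-90,0,1,-100,0,-90,0,1,-100,0,-90,0,1]
}}

```text
t: 12.45
position: [425.1, -122.9, 96.1]
tcp_rot: [3.14, 0.081, 0.001]
force: [0.2, 0.0, -0.2]
opening: 0.003
grip_force: 0.0
```

```bash
python3 chk.py scene top; python3 - <<'E'
from h import *
f=cam('scene'); a=cv2.resize(f['color'][100:300,280:500],(660,600)); cv2.imwrite('pics/e.png',a[:,:,::-1])
E
```

```text
scene loose_short 0.96 box -18.72110954814583 4.564228321574276 (28.872377395629883, 107.23466491699219) 1.8479441404342651
scene first_short 0.84 box 24.47483289083469 11.831415873335189 (30.305530548095703, 108.98837280273438) 2.8141963481903076
top loose_short 0.91 box -18.111312016423007 0.600520777220029 (32.80781936645508, 107.56063842773438) 1.0770528316497803
top first_short 0.81 box 24.072494047834816 9.653053270181616 (31.990610122680664, 107.92562103271484) 2.8353829383850098
```

View pics/e.png

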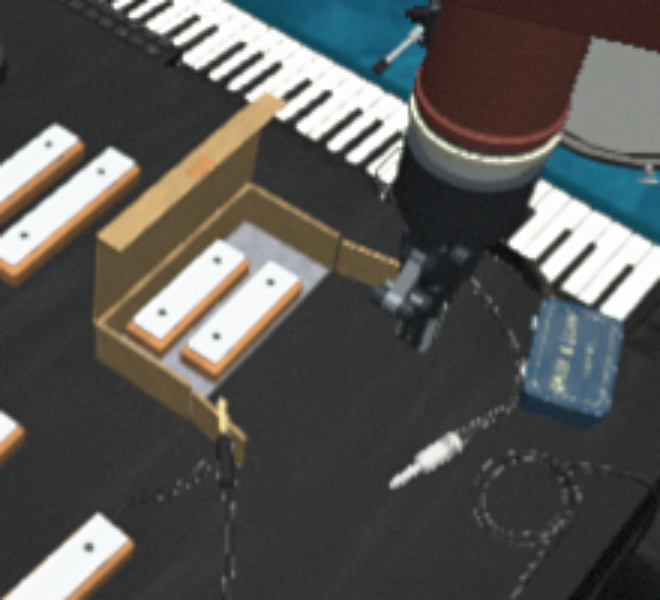

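```bash
cat > flap.py <<'E'
from m import *
def fl(th,s,r=36,extra=0):
    c,n=np.cos(th),np.sin(th); d=1.5+10*abs(c)+14.5*abs(n)+extra
    return bw(-43-r*n-d*c, s*(89.5-r*c+d*n), 12)
def sweep(s,t0): return [(fl(t,s),3) for t in np.r_[np.linspace(t0,0.15,9),0,-0.03,-0.03]]
E
python3 - <<'E'
from flap import *
print(fl(2,1,extra=12))
p=fl(2,1,extra=12);a=p.copy();a[2]=90
rows([(a,3),(p,3)])
E
```

```text
[499.25200445  14.05626919  12.        ]
at [ 424.7 -122.7   95.6] 3.0
[np.float64(82.0), np.float64(-133.0), np.float64(6.0), np.float64(-0.0)]
[np.float64(82.0), np.float64(-133.0), np.float64(84.0), np.float64(-0.0)]
```

>>> {"op": "carry_out", "data": {
  "moves": [25,-45,6,0,1,55,-90,6,0,1,82,-133,6,0,1,82,-133,30,0,1,82,-133,60,0,1,82,-133,84,0,1,82,-133,84,0,1]
}}

```text
t: 13.68
position: [497.6, 14.6, 10.0]
tcp_rot: [-3.14, -0.082, 0.008]
force: [0.0, 0.5, 0.9]
opening: 0.001
grip_force: 0.0
```

```bash
python3 - <<'E'
from flap import *
rows(sweep(1,1.75))
E
```

```text
at [497.6  14.6  10. ] 3.0
[np.float64(-11.0), np.float64(20.0), np.float64(-2.0), np.float64(-0.0)]
[np.float64(-15.0), np.float64(28.0), np.float64(-2.0), np.float64(-0.0)]
[np.float64(-18.0), np.float64(34.0), np.float64(-2.0), np.float64(-0.0)]
[np.float64(-19.0), np.float64(41.0), np.float64(-2.0), np.float64(-0.0)]
[np.float64(-19.0), np.float64(49.0), np.float64(-2.0), np.float64(-0.0)]
[np.float64(-17.0), np.float64(57.0), np.float64(-2.0), np.float64(-0.0)]
[np.float64(-12.0), np.float64(65.0), np.float64(-2.0), np.float64(-0.0)]
[np.float64(-6.0), np.float64(72.0), np.float64(-2.0), np.float64(-0.0)]
[np.float64(3.0), np.float64(77.0), np.float64(-2.0), np.float64(-0.0)]
[np.float64(10.0), np.float64(80.0), np.float64(-2.0), np.float64(-0.0)]
[np.float64(11.0), np.float64(80.0), np.float64(-2.0), np.float64(-0.0)]
[np.float64(11.0), np.float64(80.0), np.float64(-2.0), np.float64(-0.0)]
```

>>> {"op": "carry_out", "data": {
  "moves": [-11,20,-2,0,1,-15,28,-2,0,1,-18,34,-2,0,1,-19,41,-2,0,1,-19,49,-2,0,1,-17,57,-2,0,1,-12,65,-2,0,1,-6,72,-2,0,1,3,77,-2,0,1,9,80,-2,0,1,11,80,-2,0,1,11,80,-2,0,1]
}}

```text
t: 15.18
position: [515.1, -65.1, 14.2]
tcp_rot: [-3.141, -0.082, -0.0]
force: [-0.0, 0.2, 0.1]
opening: 0.0
grip_force: 0.0
```

```bash
python3 - <<'E'
from flap import *
p=fl(2,-1,extra=12);a=p.copy();a[2]=90
rows([(bw(-90,45,60),3),(bw(-110,-40,90),3),(a,3),(p,3)])
E
```

```text
at [515.1 -65.1  14.2] 3.0
[np.float64(-39.0), np.float64(8.0), np.float64(-46.0), np.float64(-0.0)]
[np.float64(-59.0), np.float64(93.0), np.float64(-76.0), np.float64(-0.0)]
[np.float64(-12.0), np.float64(185.0), np.float64(-76.0), np.float64(-0.0)]
[np.float64(-12.0), np.float64(185.0), np.float64(2.0), np.float64(-0.0)]
```

>>> {"op": "carry_out", "data": {
  "moves": [-25,0,0,0,1,-40,8,-46,0,1,-59,50,-76,0,1,-59,93,-76,0,1,-40,140,-76,0,1,-12,185,-76,0,1,-12,185,-76,0,1,-12,185,-40,0,1,-12,185,2,0,1,-12,185,2,0,1]
}}

```text
t: 16.42
position: [509.0, -247.4, 8.7]
tcp_rot: [-3.135, -0.082, 0.011]
force: [-1.0, 1.4, -0.6]
opening: 0.002
grip_force: 0.0
```

```bash
python3 - <<'E'
from flap import *
rows(sweep(-1,1.85))
from h import *
f=cam('scene'); a=cv2.resize(f['color'][100:300,280:500],(660,600)); cv2.imwrite('pics/f.png',a[:,:,::-1])
E
```

```text
at [ 509.  -247.4    8.7] 3.0
[np.float64(-6.0), np.float64(-12.0), np.float64(-3.0), np.float64(0.0)]
[np.float64(-11.0), np.float64(-21.0), np.float64(-3.0), np.float64(0.0)]
[np.float64(-14.0), np.float64(-28.0), np.float64(-3.0), np.float64(0.0)]
[np.float64(-16.0), np.float64(-35.0), np.float64(-3.0), np.float64(0.0)]
[np.float64(-17.0), np.float64(-43.0), np.float64(-3.0), np.float64(0.0)]
[np.float64(-15.0), np.float64(-52.0), np.float64(-3.0), np.float64(0.0)]
[np.float64(-11.0), np.float64(-60.0), np.float64(-3.0), np.float64(0.0)]
[np.float64(-4.0), np.float64(-68.0), np.float64(-3.0), np.float64(0.0)]
[np.float64(5.0), np.float64(-73.0), np.float64(-3.0), np.float64(0.0)]
[np.float64(12.0), np.float64(-76.0), np.float64(-3.0), np.float64(0.0)]
[np.float64(13.0), np.float64(-76.0), np.float64(-3.0), np.float64(0.0)]
[np.float64(13.0), np.float64(-76.0), np.float64(-3.0), np.float64(0.0)]
```

View pics/f.png

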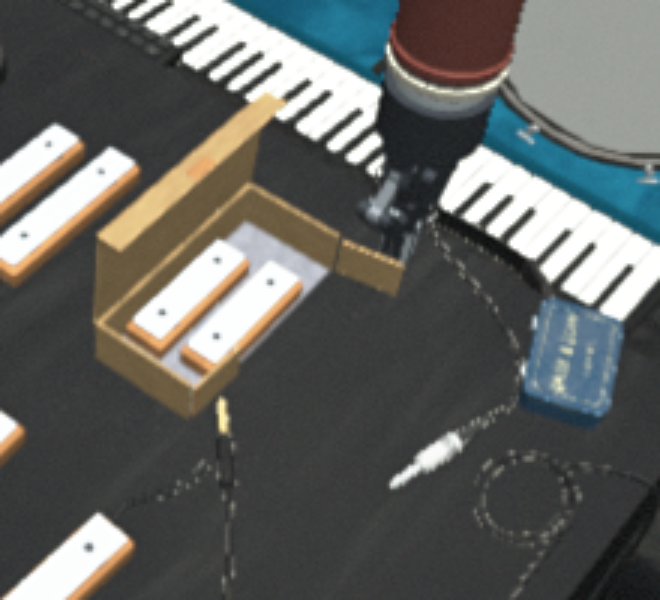

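Left flap is folded across the front (crop 215,385); the right is still out (370,265). Sweep the right.

>>> {"op": "carry_out", "data": {
  "moves": [-6,-12,-3,0,1,-11,-21,-3,0,1,-14,-28,-3,0,1,-16,-35,-3,0,1,-17,-43,-3,0,1,-15,-52,-3,0,1,-11,-60,-3,0,1,-4,-68,-3,0,1,5,-73,-3,0,1,11,-76,-3,0,1,13,-76,-3,0,1,13,-76,-3,0,1]
}}

```text
t: 17.98
position: [521.8, -174.0, 15.2]
tcp_rot: [-3.14, -0.082, -0.0]
force: [-0.4, -0.3, -0.1]
opening: 0.003
grip_force: 0.0
```

```bash
python3 - <<'E'
from flap import *
rows([(bw(-90,-52,40),3),(bw(-130,-52,180),3)])
E
```

```text
at [ 521.8 -174.    15.2] 3.0
[np.float64(-40.0), np.float64(-4.0), np.float64(-25.0), np.float64(-0.0)]
[np.float64(-80.0), np.float64(-4.0), np.float64(-165.0), np.float64(-0.0)]
```

>>> {"op": "carry_out", "data": {
  "moves": [-20,0,0,0,1,-50,-4,-40,0,1,-70,-4,-90,0,1,-80,-4,-145,0,1,-80,-4,-195,0,1,-80,-4,-210,0,1,-80,-4,-210,0,1]
}}

```text
t: 18.85
position: [442.0, -174.6, 226.1]
tcp_rot: [3.139, 0.081, 0.003]
force: [0.1, 0.4, -0.7]
opening: 0.004
grip_force: 0.0
```

```bash
python3 - <<'E'
from m import *
from h import *
for n in ('scene','top'):
    X=cloud(cam(n)).reshape(-1,3); d=X[:,:2]-B; bx=d@ex; by=d@ey
    for nm,s in (('L',1),('R',-1)):
        m=(bx<-36)&(bx>-110)&(s*by>36)&(s*by<86)&(X[:,2]>28)&(X[:,2]<45)
        if m.sum()>5:
            k=np.polyfit(s*by[m],bx[m],1); print(n,nm,m.sum(),'angle',np.arctan(k[0]),'x',bx[m].mean(),bx[m].min(),bx[m].max())
s=cam('scene');a=cv2.resize(s['color'][100:300,280:500],(660,600)); cv2.imwrite('pics/g.png',a[:,:,::-1])
p1=bw(100,0,225)
rows([(bw(75,0,240),3),(bw(75,0,112),3)])
E
python3 chk.py top
```

```text
scene L 52 angle 0.04039592719318987 x -38.9909596665375 -40.88602402037121 -36.47624358333324
scene R 43 angle 0.008810036677352513 x -38.83172108793992 -40.35814477837014 -36.46643839045038
top L 36 angle -0.0845445998059618 x -41.20461860045701 -61.856027588260204 -38.11371601767334
top R 8 angle -0.019673856558495257 x -40.03251385709923 -40.41486484244602 -39.8330914218569
at [ 440.4 -173.5  223. ] 3.0
[np.float64(206.0), np.float64(-52.0), np.float64(-18.0), np.float64(-0.0)]
[np.float64(207.0), np.float64(-52.0), np.float64(110.0), np.float64(-0.0)]
top loose_short 0.94 box -18.109234313137513 0.6051791649778151 (32.53920364379883, 107.78385925292969) 1.5138893127441406
top first_short 0.56 box 24.289161929186662 9.957461435606167 (31.782758712768555, 108.07559204101562) 3.6359262466430664
```

View pics/g.png

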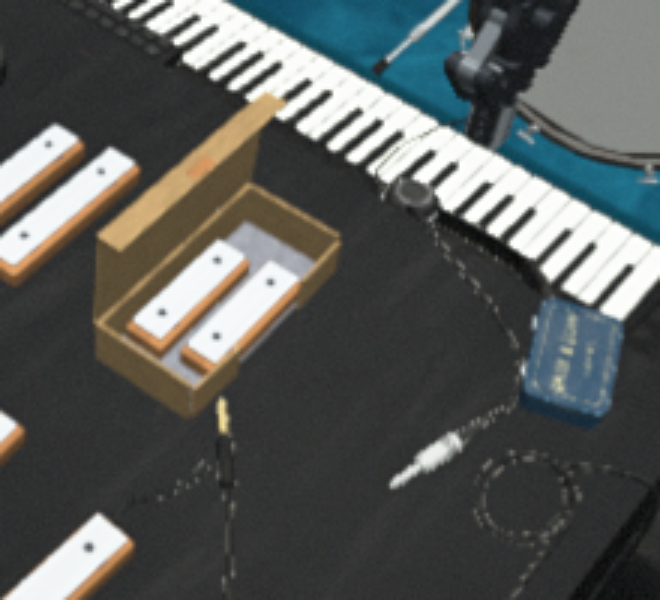

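>>> {"op": "carry_out", "data": {
  "moves": [50,-15,-20,0,1,100,-27,-20,0,1,155,-40,-20,0,1,210,-52,-20,0,1,210,-52,-20,0,1,210,-52,-20,0,1,210,-52,30,0,1,210,-52,75,0,1,210,-52,110,0,1,210,-52,110,0,1,210,-52,110,0,1]
}}

```text
t: 20.52
position: [649.1, -112.1, 117.7]
tcp_rot: [3.14, 0.08, 0.004]
force: [0.2, -0.2, 1.0]
opening: -0.001
grip_force: 0.0
```

```bash
python3 - <<'E'
from m import *
def ld(t,r=72): 
    return bw(43-r*np.cos(t)+1.5*np.sin(t)+11,0,41.5+r*np.sin(t)+1.5*np.cos(t))
rows([(ld(t),3) for t in np.r_[np.linspace(1.6,0.1,10),-0.01,-0.01]])
E
```

```text
at [ 649.1 -112.1  117.7] 2.9
[np.float64(-23.0), np.float64(-1.0), np.float64(4.0), np.float64(-0.1)]
[np.float64(-35.0), np.float64(-1.0), np.float64(5.0), np.float64(-0.1)]
[np.float64(-46.0), np.float64(-1.0), np.float64(7.0), np.float64(-0.1)]
[np.float64(-58.0), np.float64(-1.0), np.float64(11.0), np.float64(-0.1)]
[np.float64(-68.0), np.float64(-1.0), np.float64(17.0), np.float64(-0.1)]
[np.float64(-77.0), np.float64(-1.0), np.float64(25.0), np.float64(-0.1)]
[np.float64(-85.0), np.float64(-1.0), np.float64(34.0), np.float64(-0.1)]
[np.float64(-91.0), np.float64(-1.0), np.float64(44.0), np.float64(-0.1)]
[np.float64(-95.0), np.float64(-1.0), np.float64(56.0), np.float64(-0.1)]
[np.float64(-98.0), np.float64(-1.0), np.float64(67.0), np.float64(-0.1)]
[np.float64(-98.0), np.float64(-1.0), np.float64(75.0), np.float64(-0.1)]
[np.float64(-98.0), np.float64(-1.0), np.float64(75.0), np.float64(-0.1)]
```

>>> {"op": "carry_out", "data": {
  "moves": [-23,0,4,0,1,-35,0,5,0,1,-46,0,7,0,1,-58,0,11,0,1,-68,0,17,0,1,-77,0,25,0,1,-85,0,34,0,1,-91,0,44,0,1,-95,0,55,0,1,-98,0,63,0,1,-98,0,68,0,1,-98,0,68,0,1]
}}

```text
t: 22.02
position: [550.5, -116.3, 46.9]
tcp_rot: [-3.14, -0.082, 0.001]
force: [-0.0, 0.0, -0.3]
opening: 0.0
grip_force: 0.0
```

>>> {"op": "carry_out", "data": {
  "moves": [0,0,0,0,1,0,0,0,0,1]
}}

```text
t: 22.28
position: [551.1, -116.5, 47.8]
tcp_rot: [3.14, 0.082, 0.001]
force: [0.1, 0.3, -0.2]
opening: 0.001
grip_force: 0.0
```

Press a few mm more, watching the force.

>>> {"op": "carry_out", "data": {
  "moves": [0,0,2,0,1,0,0,4,0,1,0,0,5,0,1,0,0,5,0,1]
}}

```text
t: 22.78
position: [550.8, -116.5, 43.0]
tcp_rot: [3.14, 0.082, 0.0]
force: [-1.4, 0.9, 5.4]
opening: 0.004
grip_force: 2.8
```

Contact at z = 43, where the shut lid's top must be. Rise and check.

>>> {"op": "carry_out", "data": {
  "moves": [0,0,1,0,1,0,0,1,0,1,0,0,-20,0,1,0,0,-60,0,1,0,0,-120,0,1,-60,0,-170,0,1,-110,0,-190,0,1,-150,0,-190,0,1,-150,0,-190,0,1,-150,0,-190,0,1]
}}

```text
t: 24.02
position: [401.3, -124.3, 232.6]
tcp_rot: [3.14, 0.081, 0.002]
force: [0.8, 0.5, -0.1]
opening: 0.001
grip_force: 0.0
```

```bash
python3 - <<'E'
from m import *
from h import *
for n in ('scene','top'):
    X=cloud(cam(n)).reshape(-1,3); d=X[:,:2]-B; bx=d@ex; by=d@ey
    m=(bx<40)&(bx>-48)&(abs(by)<85)&(X[:,2]>20)&(X[:,2]<70)
    k=np.polyfit(bx[m],X[m,2],1); print(n,m.sum(),k,np.percentile(X[m,2],[2,50,98]))
s=cam('scene');a=cv2.resize(s['color'][100:300,280:500],(660,600)); cv2.imwrite('pics/i.png',a[:,:,::-1])
print(bot.sense()['t'])
E
```

```text
scene 2584 [ 0.04269687 42.12734214] [28.34103373 42.53924734 44.95099335]
top 2122 [1.00307533e-02 4.35274597e+01] [37.94945458 43.55930526 48.7274255 ]
24.175
```

View pics/i.png

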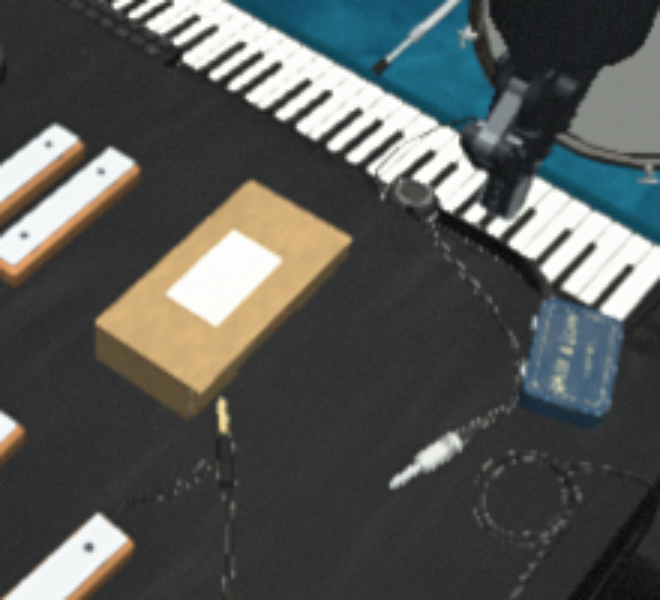

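The lid lies flat and shut (crop centre 225,280), and the arm is clear of everything.

```bash
python3 -c "
from plant import close_job
print(close_job())"
```

```text
the job is handed in; nothing more can be done
None
```

The twin (the 110 mm bar) is in the box beside and parallel to the first, both side flaps are folded in and the lid is shut; I handed the job in at about 24 s and got no verdict back.

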